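Fit the sprung dust cap on the optical reader

TASK

The optical reader on the bench is done for the day. Pinch the two side tabs of the orange dust cap together, set the cap into the reader's round lens well and let go so that the tabs spring out under the rim and the cap lies flat and flush on it. Leave the blue dust cap, which belongs to another instrument, where it is.

Things in the scene. Friction and masses are not known exactly. Their poses are not given: they have to be found in the camera images.
- cap_orange: Loose cap, 54 mm tall, 95 g, upright on the bench: black disc 88 mm wide with two upright orange ears. Origin: centre of its underside, z up. Above it: plug 46 mm wide, 0-18 mm; disc 18-22 mm; ears 23-54 mm. Ears are plates 26 mm wide (along x), 6 mm thick, facing cap's +y and -y; outer faces 58 mm apart at rest, 30 mm fully pinched. It fits at any yaw.
- cap_orange_tabs (a joint): How far each ear is pinched inward along the cap's y, m: 0 at rest, 0.014 at the hard stop; both move evenly. Spring: 2 N each at rest, 7 N at the stop. Each ear carries a hook, 14 mm wide, 2-8 mm above the cap's origin; it ends 37 mm from the axis at rest, 23 mm fully pinched, so it passes the mouth only when pinched.
- reader_port (a point): Mouth centre of the lens well, level with its rim, z up, 100 mm above the bench. Fixed white box 130x120x60 mm; on it a black barrel 88 mm wide with an orange ring. Mouth 66 mm wide in a lip 6 mm thick; below, the well is 78 mm wide; floor 38 mm below the rim. Cap home: disc on the rim, cap origin 18 mm below this point, hooks 4 mm below the lip.
- cap_blue: A dust cap of the same make and size with blue ears and a blue dot, loose on the bench; it belongs to another instrument and stays where it is. Origin: centre of its underside.

How it is judged:
On the way:
1. the orange cap is off the bench with its tabs pinched (height (world z) of cap_orange above 0.03 m and value of joint cap_orange_tabs above 0.005 m), for 0.2 s.
At the end, for the whole second after the job is handed in: the orange cap rests in the reader's well: centred within 12 mm, disc within 4 mm of lying on the rim, level within 0.1 rad, tabs sprung out again (pinched by less than 6 mm), at rest (horizontal distance between cap_orange and reader_port below 0.012 m and z of cap_orange in the frame of reader_port below -0.014 m and angle between cap_orange's own z axis and vertical below 0.1 rad and value of joint cap_orange_tabs below 0.006 m and linear speed of cap_orange below 0.02 m/s); the robot touches nothing.
It fails at once if the blue dust cap is moved by more than 30 mm (distance of cap_blue from where it was at the start of the episode above 0.03 m).
It also fails if it takes over 40 s, if anything falls off the work surface, if the arm or the gripper's body presses on something with over 40 N, if the wrist force passes 120 N, or if a joint passes its speed limit or range.

ROBOT

A 6-joint arm with a two-finger parallel gripper is mounted at the origin on the work surface; the furniture and walls round the work are solid. World frame = base frame: x ahead of the robot, y to its left, z up, the work surface at z = 0. Lengths are in m, angles in rad, forces in N, time in s.
With the tool pointing down it reaches from about 0.25 to 0.775 m from the base axis. Payload 4 kg.
Tool frame: the origin (TCP) lies at the centre of the arm's flange, where the gripper is bolted on; the fingertips stand 199 mm ahead of it and the grasp point (between the pads) lies 180 mm ahead of it (robot.tcp_to_tips is the z of the fingertips in the tool frame, in m); z points along the fingers, y is the line along which they close (so a half turn about z gives the same grasp; the last joint's range is limited). The gripper opens to 94 mm and grips with 3 to 60 N. Pads are 16 mm wide; open, the fingers measure 119 mm over their backs; the gripper's body (75 mm by 177 mm) begins 78 mm behind the grasp point.
Start: joints at [-0.103, 0.087, 1.371, -0, 1.684, -0.103], TCP at [0.55, -0, 0.405] pointing down, gripper open.
Joint ranges: [-3.1, 3.1], [-0.76, 2.03], [0.27, 2.55], [-1.08, 4.22], [0.17, 2.65], [-2.57, 2.57]. Speed limits (rad/s): [2.79, 2.79, 3.14, 3.14, 3.14, 3.14].

INTERFACE

Orientations are given as [roll, pitch, yaw] about the fixed x, y, z axes, in that order (R = Rz(yaw) Ry(pitch) Rx(roll)).
In Python, from bench import robot gives the robot as it stands.
- The arm moves only by the tool play_rows, never from a script. Its arguments are lists of equal length, an entry for each row: "translation": the shift along the tool's x, y, z scaled (see below), a list of three; "twist": the turn, a rotation vector about the tool's x, y, z scaled (see below), a list of three; "gripper": the opening, from -1 (shut) to 1 (fully open). A call has 1 to 8 rows; each row shifts and turns the commanded pose from where the row before left it, along the tool's axes as they then stand; what a row does not reach is not made up. The controller multiplies each number of a shift by 0.04 m and each number of a turn by 0.1 rad. A row lasts 1/10 s, in which the tool goes at most 50 mm and 8.59 degrees, less where a joint would pass 70% of its speed; a pose out of reach is approached as far as the arm can. A call with a number of a shift or a turn outside -1 to 1 is refused whole. A call with a gripper value outside its range is refused whole. The fingers move at their own pace and stop on an object; the grip force is fixed at half the most. Time passes only in rows, so rows that do not move let the fingers close. It gives the time, the measured TCP pose, the force, the opening and the grip force at its end, in the units of the state.
- robot.get_obs(): the state, without advancing time (a new reading comes with each control period).
- robot.snapshot(name): name is "scene" or "side" or "wrist"; returns the picture (480x640x3 uint8, red, green, blue); there is no depth.
- robot.camera_model(name): a dict with "camera_matrix" (3x3 intrinsics, pixels), "rvec" (rotation vector, rad) and "tvec" (3), from world to camera coordinates, as OpenCV has them. Camera axes: x right, y down, z forward; pixel columns grow to the right and rows downward; lengths in m; the calibration is good to about 2 mm. A picture is of the moment at which its call begins: read the wrist's pose just before it. camera_model takes no time and is no camera call; for the wrist camera it gives the pose at the moment of the call.
- robot.close_job(): hands the job in; it is judged then, once.
Trained networks look in the newest picture that a camera, given by its name, has taken for a name from the list of things; names that differ only in an ending like _2 or _b are one class to them, and where a whole thing is asked for, a point or a joint stands for the part that bears it (a point fixed in the world has none). Each returns a list of dicts, best first, with "score" (0 to 1); they miss things now and then, are a little off and sometimes report something else, mostly with a low value. They report only what shows in the picture. A call takes as long as a camera call.
- robot.recognise(name, camera): "centre" ([x, y, z] in m, in world coordinates, good to about 4 mm: the middle of the surface that is visible of it).
- robot.spot_point(name, camera): "centre" ([x, y, z] in m, in world coordinates, good to about 4 mm: a listed point, or the origin of a listed thing).
The state is a dict: "time": time; "joint_positions": joint angles; "qvel": joint speeds; "joint_torque": joint torques, N m; "tool_pos": TCP position; "ee_rot": TCP orientation; "wrist_force": force on the tool from outside, world axes, zero at the start; "wrist_torque": the same for the moment, N m; "width": finger opening in m; "finger_force": force on a finger pad.
Only numpy, scipy, OpenCV 4.12 (cv2) and the standard library are available. Lean on these libraries where they do the work, as an engineer would, in place of code of your own. Each camera call takes 0.05 s, during which the arm holds its last target. There are 200 camera calls.

## Working session

There is one attempt and no reset: what is moved stays moved. The work goes in short steps, Python scripts to look and compute and a tool call to move; the robot and the scene stay as the last step left them, time stands still between calls to the robot, and variables do not carry over. Pictures are saved under pics/ and viewed, at most 10 in all, crops included, and the job is handed in when it is done.

Besides the shell and the picture viewer there is one more tool, called after "Emit:" as name(argument=value, ...) on one line, values as JSON. play_rows: Moves the arm, as the interface text tells. Its arguments: {"type":"object","properties":{"translation":{"type":"array","items":{"type":"array","items":{"type":"number","minimum":-1,"maximum":1}}},"twist":{"type":"array","items":{"type":"array","items":{"type":"number","minimum":-1,"maximum":1}}},"gripper":{"type":"array","items":{"type":"number"}}},"required":["translation","twist","gripper"]}

```bash
mkdir -p pics; ls; cat > h.py <<'E'
from bench import robot
import cv2,numpy as np
def snap(n,f):
    im=robot.snapshot(n); cv2.imwrite('pics/'+f,im[...,::-1]); return im
def proj(n,P):
    m=robot.camera_model(n); return cv2.projectPoints(np.array(P,float).reshape(-1,1,3),np.array(m['rvec'],float),np.array(m['tvec'],float),np.array(m['camera_matrix'],float),None)[0].reshape(-1,2)
def ray(n,uv,z):
    m=robot.camera_model(n); K=np.array(m['camera_matrix']);R=cv2.Rodrigues(np.array(m['rvec'],float))[0];t=np.array(m['tvec'],float).ravel()
    c=-R.T@t; d=R.T@np.linalg.inv(K)@np.array([uv[0],uv[1],1.]); return c+d*(z-c[2])/d[2]
E
python3 - <<'E'
from h import *
a=snap('scene','s1.png');b=snap('side','d1.png')
for c in ('scene','side'):
    for n in ('cap_orange','cap_blue','reader_port'):
        print(c,n,[(np.round(r['centre'],3),round(r['score'],2)) for r in robot.spot_point(n,c)[:3]])
o=robot.get_obs();print(o['time'],o['ee_rot'],o['width'])
E
```

```text
pics
scene cap_orange [(array([ 0.476, -0.126,  0.002]), 0.67)]
scene cap_blue [(array([ 0.488, -0.433, -0.001]), 0.94), (array([ 0.476, -0.127, -0.001]), 0.54)]
scene reader_port [(array([ 0.462, -0.282,  0.101]), 0.92)]
side cap_orange [(array([ 0.476, -0.135, -0.003]), 0.93)]
side cap_blue [(array([ 0.489, -0.438,  0.004]), 0.93)]
side reader_port [(array([ 0.463, -0.279,  0.098]), 0.72)]
0.4 [-3.14130553e+00 -5.92169507e-06  1.57084950e+00] 0.09401213506593384
```

View pics/s1.png

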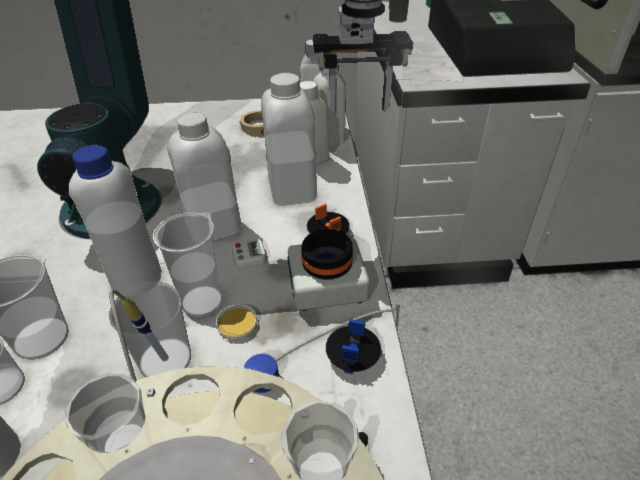

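View pics/d1.png

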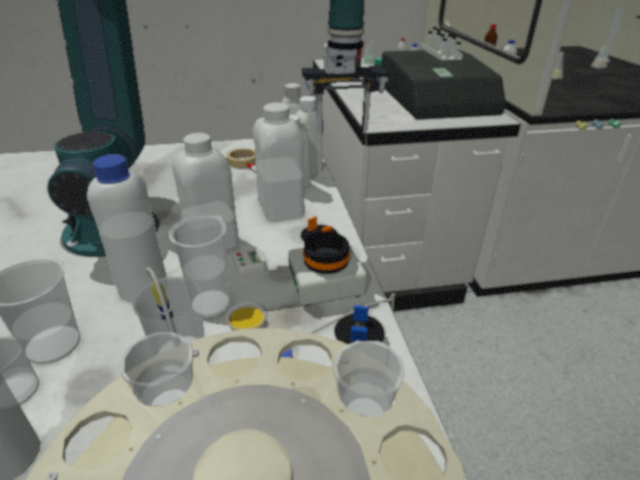

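The scene view shows the orange cap behind the reader, with ear tops near (321,206) and (334,219). The reader mouth is at about (327,245) and the blue cap at (354,348). Clear bottles stand near the orange cap, base about (295,200).

```bash
python3 - <<'E'
from h import *
for n,uv,z in [('ear',(321,206),.054),('ear',(334,219),.054),('bottbaseR',(316,197),0),('bottbaseL',(274,203),0),('bottlebase2',(328,158),0),('edge',(362,215),0),('b3',(240,230),0),('b3R',(238,228),0)]:
    print(n,ray('scene',uv,z).round(3))
c=ray('scene',(285,80),.2);print(c, proj('scene',[[.476,-.13,0],[.462,-.281,.1]]))
for z in(.15,.2,.25):print(z,ray('scene',(285,80),z).round(3),ray('side',(275,108),z).round(3))
m=robot.camera_model('wrist');R=cv2.Rodrigues(np.array(m['rvec']))[0];print('wristcam',-R.T@np.ravel(m['tvec']),R[2],m['camera_matrix'])
snap('wrist','w1.png')
E
```

```text
ear [ 0.464 -0.109  0.054]
ear [ 0.486 -0.153  0.054]
bottbaseR [ 0.459 -0.003  0.   ]
bottbaseL [ 0.364 -0.017  0.   ]
bottlebase2 [0.499 0.16  0.   ]
edge [ 0.554 -0.077  0.   ]
b3 [ 0.293 -0.105  0.   ]
b3R [ 0.288 -0.098  0.   ]
[0.40422154 0.17590176 0.2       ] [[328.06603111 232.71314199]
 [326.73218568 245.38798033]]
0.15 [0.403 0.293 0.15 ] [0.429 0.371 0.15 ]
0.2 [0.404 0.176 0.2  ] [0.417 0.217 0.2  ]
0.25 [0.406 0.058 0.25 ] [0.404 0.064 0.25 ]
wristcam [0.5493857  0.07701679 0.38508724] [-1.25328893e-04 -2.62956351e-01 -9.64807723e-01] [[387.76586385   0.         317.31846796]
 [  0.         387.76586385 243.40355405]
 [  0.           0.           1.        ]]
```

View pics/w1.png

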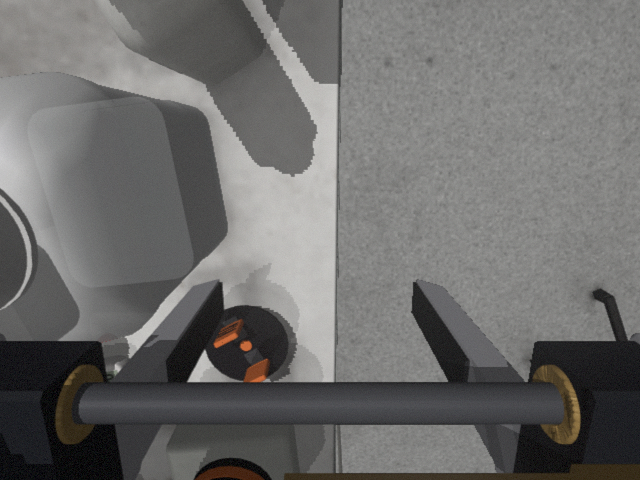

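The wrist view shows the orange cap clearly. Its disc centre and orange dot are near (246,346), with ear tops near (228,333) and (257,372). The bottle stands at upper left and the reader is at the bottom.

```bash
python3 - <<'E'
from h import *
a=ray('wrist',(229,328),.054);b=ray('wrist',(257,367),.054)
print(a.round(4),b.round(4),((a+b)/2).round(4),ray('wrist',(247,343),.022).round(4))
im=cv2.imread('pics/w1.png')
cv2.imwrite('pics/w1c.png',cv2.resize(im[290:390,190:310],None,fx=5,fy=5))
E
```

```text
[ 0.4663 -0.0957  0.054 ] [ 0.4909 -0.1374  0.054 ] [ 0.4786 -0.1166  0.054 ] [ 0.476  -0.1297  0.022 ]
```

View pics/w1c.png

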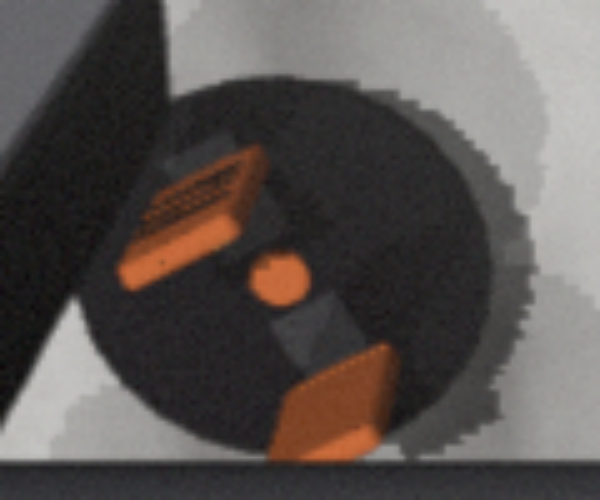

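```bash
python3 - <<'E'
from h import *
a=ray('wrist',(226,340),.054);b=ray('wrist',(256.5,379),.054)
print(a.round(4),b.round(4),((a+b)/2).round(4),np.linalg.norm(a-b),ray('wrist',(246,345.5),.023).round(4))
e0=ray('wrist',(190+123/5,290+282/5),.054);e1=ray('wrist',(190+238/5,290+228/5),.054);d=e1-e0;print(np.linalg.norm(d),np.degrees(np.arctan2(d[1],d[0])))
E
```

```text
[ 0.4627 -0.1083  0.054 ] [ 0.4899 -0.1507  0.054 ] [ 0.4763 -0.1295  0.054 ] 0.050410282636432685 [ 0.475 -0.132  0.023]
0.0252904191731929 26.829030872299207
```

Emit:
play_rows(translation=[[-1, 0, 0], [-1, -0.2, 0], [-1, -0.65, 0], [-0.25, -1, 0], [0, 0, 0], [0, 0, 0], [0, 0, 0], [0, 0, 0]], twist=[[0, 0, 0], [0, 0, 0], [0, 0, 0], [0, 0, 0], [0, 0, 1], [0, 0, 1], [0, 0, 1], [0, 0, 1]], gripper=[1, 1, 1, 1, 1, 1, 1, 1])

```text
time: 1.25
tool_pos: [0.4758, -0.1301, 0.4049]
ee_rot: [3.141, -0.0, 1.166]
wrist_force: [0.1, 0.5, 0.9]
width: 0.094
finger_force: 0.0
```

Emit:
play_rows(translation=[[0, 0, 0], [0, 0, 0], [0, 0, 0], [0, 0, 0.25], [0, 0, 0.5], [0, 0, 0.5], [0, 0, 0.5], [0, 0, 0]], twist=[[0, 0, 1], [0, 0, 1], [0, 0, 1], [0, 0, 1], [0, 0, 1], [0, 0, 1], [0, 0, 1], [0, 0, 0]], gripper=[1, 1, 1, 1, 1, 1, 1, 1])

```text
time: 2.05
tool_pos: [0.4752, -0.1297, 0.3316]
ee_rot: [-3.137, 0.004, 0.471]
wrist_force: [-0.5, -0.4, -0.1]
width: 0.0937
finger_force: 0.0
```

```bash
python3 - <<'E'
from h import *
snap('wrist','w2.png');o=robot.get_obs()
print(o['time'],o['tool_pos'],o['ee_rot'],o['width'],o['wrist_force'])
print(proj('wrist',[[.4758,-.13,.022],[.4758,-.13,.054]]))
for n in('cap_orange','reader_port'):print([(np.round(r['centre'],3),r['score']) for r in robot.spot_point(n,'wrist')])
E
```

```text
2.1 [ 0.47562613 -0.1298692   0.33349064] [-3.13917489e+00  2.04982385e-03  4.72764463e-01] 0.09389836152605018 [ 0.87575017  0.16320632 -0.37321777]
[[319.54912038 238.31674437]
 [319.68174055 249.88160515]]
[(array([ 0.471, -0.129,  0.002]), 0.74)]
[]
```

View pics/w2.png

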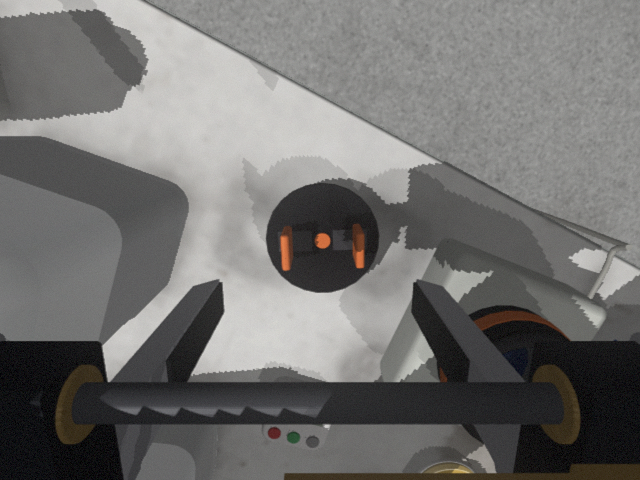

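The cap is centred in the wrist view with its disc at (322,238). The ears at (287,250) and (360,248) are square to the fingers. The bottle's outline at left ends near x=188, so it clears the gripper body.

Emit:
play_rows(translation=[[0, 0.05, 0.5], [0, 0, 0.6], [0, 0, 0.6], [0, 0, 0.5], [0, 0, 0.3], [0, 0, 0.18], [0, 0, 0], [0, 0, 0]], twist=[[0, 0, 0], [0, 0, 0], [0, 0, 0], [0, 0, 0], [0, 0, 0], [0, 0, 0], [0, 0, 0], [0, 0, 0]], gripper=[1, 1, 1, 1, 1, 1, 1, 0.6])

```text
time: 3.0
tool_pos: [0.4774, -0.132, 0.2287]
ee_rot: [3.14, -0.001, 0.471]
wrist_force: [0.1, 0.1, -0.1]
width: 0.0885
finger_force: 0.0
```

Emit:
play_rows(translation=[[0, 0, 0], [0, 0, 0], [0, 0, 0], [0, 0, 0], [0, 0, 0], [0, 0, 0], [0, 0, 0], [0, 0, 0]], twist=[[0, 0, 0], [0, 0, 0], [0, 0, 0], [0, 0, 0], [0, 0, 0], [0, 0, 0], [0, 0, 0], [0, 0, 0]], gripper=[0.3, 0.0, -0.3, -0.6, -1, -1, -1, -1])

```text
time: 3.8
tool_pos: [0.4772, -0.1318, 0.2284]
ee_rot: [3.141, -0.001, 0.471]
wrist_force: [-0.2, 0.9, 1.0]
width: 0.0279
finger_force: 29.8
```

Emit:
play_rows(translation=[[0, 0, -0.2], [0, 0, -0.4], [0, 0, -0.6], [0, 0, -0.6], [0, 0, -0.6], [0, 0, -0.5], [0, 0, -0.4], [0, 0, 0]], twist=[[0, 0, 0], [0, 0, 0], [0, 0, 0], [0, 0, 0], [0, 0, 0], [0, 0, 0], [0, 0, 0], [0, 0, 0]], gripper=[-1, -1, -1, -1, -1, -1, -1, -1])

```text
time: 4.6
tool_pos: [0.4773, -0.132, 0.3621]
ee_rot: [3.138, -0.003, 0.471]
wrist_force: [0.5, 0.3, -0.9]
width: 0.0276
finger_force: 29.8
```

```bash
python3 - <<'E'
from h import *
snap('wrist','w3.png')
o=robot.get_obs();print(o['time'],o['tool_pos'],o['ee_rot'],o['width'],o['wrist_force'])
for c in('wrist','side','scene'):
  if c!='wrist': robot.snapshot(c)
  for n in('cap_orange','reader_port'):print(c,n,[(np.round(r['centre'],4),round(r['score'],2)) for r in robot.spot_point(n,c)])
E
```

```text
4.65 [ 0.47701523 -0.13184709  0.36030146] [ 3.13990404e+00 -1.33424475e-03  4.70797939e-01] 0.02774625901535008 [ 0.04784949 -0.65321186 -1.25710299]
wrist cap_orange [(array([ 0.4725, -0.1336,  0.1352]), 0.74)]
wrist reader_port [(array([ 0.4649, -0.2776,  0.0995]), 0.81)]
side cap_orange [(array([ 0.4751, -0.1344,  0.1314]), 0.69)]
side reader_port [(array([ 0.4632, -0.2823,  0.1003]), 0.89)]
scene cap_orange [(array([ 0.477 , -0.1292,  0.1298]), 0.87)]
scene reader_port [(array([ 0.4642, -0.2807,  0.1011]), 0.83)]
```

View pics/w3.png

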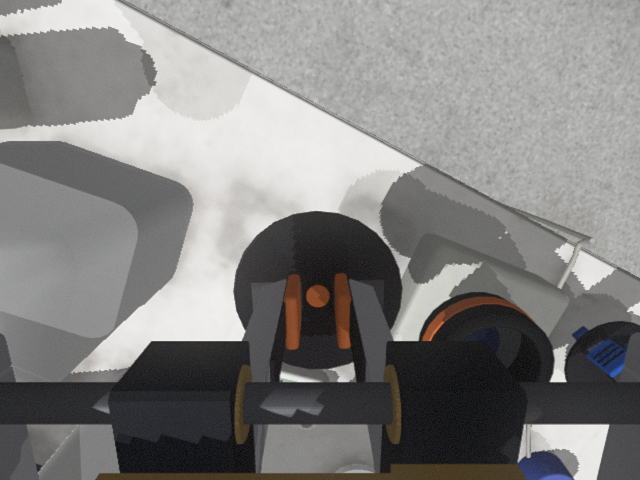

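Cap held in both pads, fully pinched; disc centre near (318,290), reader mouth near (487,340), blue cap at right.

```bash
python3 - <<'E'
from h import *
c=ray('wrist',(318,290),.152);d=ray('wrist',(318,296),.154);print(c,d)
p=np.array([.4635,-.2806]);print(proj('scene',[[*p,.1]]),proj('wrist',[[*p,.1]]+[[p[0]+.044*np.cos(a),p[1]+.044*np.sin(a),.1] for a in np.arange(0,6.2,.785)]).round(0).tolist())
y=.471; x=np.array([np.cos(y),np.sin(y)]);yy=np.array([np.sin(y),-np.cos(y)])
for q in (c[:2],[.477,-.132]): print((p-q)@x/.04,(p-q)@yy/.04)
E
```

```text
[ 0.47654416 -0.13119165  0.152     ] [ 0.4743227  -0.13232198  0.154     ]
[[327.5882784  245.18205625]] [[500.0, 368.0], [536.0, 316.0], [487.0, 313.0], [446.0, 342.0], [438.0, 384.0], [465.0, 415.0], [511.0, 418.0], [551.0, 392.0], [563.0, 350.0]]
-1.9855502038109096 3.1805216219902994
-1.986535182303596 3.1573421131499226
```

```bash
python3 - <<'E'
from h import *
out=[]
for n,f,(x0,y0,x1,y1),col in [('wrist','w3.png',(400,270,580,430),1),('scene','s1.png',(280,210,390,310),1)]:
    im=cv2.imread('pics/'+f)[y0:y1,x0:x1]; s=400/(x1-x0); im=cv2.resize(im,None,fx=s,fy=s)
    for r,z,cl in[(.044,.1,(0,255,0)),(.033,.1,(255,255,0)),(.044,.06,(255,0,255))]:
        P=[[.4635+r*np.cos(a),-.2806+r*np.sin(a),z] for a in np.linspace(0,6.283,50)]
        cv2.polylines(im,[((proj(n,P)-[x0,y0])*s).astype(int)],True,cl,1)
    out.append(cv2.resize(im,(400,360)))
cv2.imwrite('pics/ov.png',np.hstack(out))
E
```

```text
(no output)
```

View pics/ov.png

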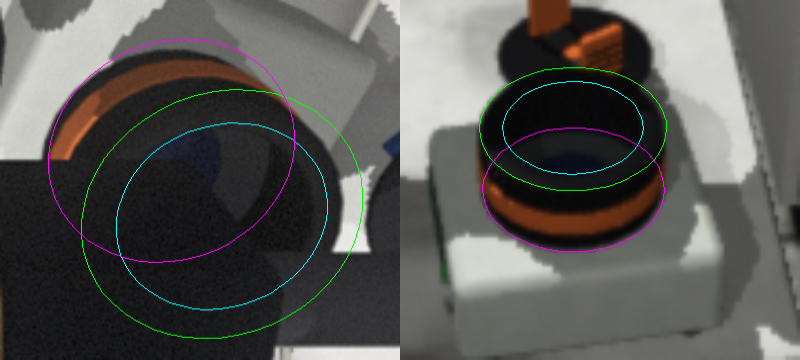

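The scene overlay matches the rim well. The wrist view suggests it sits a few mm nearer, so I'll split the difference.

Emit:
play_rows(translation=[[-0.3, 0.4, 0], [-0.4, 0.6, 0], [-0.4, 0.7, 0], [-0.4, 0.7, 0], [-0.3, 0.5, 0], [-0.18, 0.2, 0], [0, 0, 0], [0, 0, 0]], twist=[[0, 0, 0], [0, 0, 0], [0, 0, 0], [0, 0, 0], [0, 0, 0], [0, 0, 0], [0, 0, 0], [0, 0, 0]], gripper=[-1, -1, -1, -1, -1, -1, -1, -1])

```text
time: 5.85
tool_pos: [0.4626, -0.2776, 0.3593]
ee_rot: [-3.141, -0.0, 0.471]
wrist_force: [-0.9, -0.0, -0.8]
width: 0.028
finger_force: 29.8
```

```bash
python3 - <<'E'
from h import *
o=robot.get_obs();print(o['time'],o['tool_pos'],o['ee_rot'],o['width'],o['wrist_force'])
A=snap('scene','s4.png');B=snap('side','d4.png');t=o['tool_pos']
for c in('scene','side'):
  for n in('cap_orange','reader_port'):print(c,n,[(np.round(r['centre'],4),round(r['score'],2)) for r in robot.spot_point(n,c)])
out=[]
for n,im in(('scene',A),('side',B)):
  im=im[...,::-1]; x,y=proj(n,[[t[0],t[1],.12]])[0].astype(int); x0,y0=x-50,y-50
  im=cv2.resize(im[y0:y0+100,x0:x0+100],None,fx=4,fy=4)
  for q,z,cl in[(t[:2],.148,(0,255,0)),([.4635,-.2806],.1,(255,0,255))]:
    P=[[q[0]+.044*np.cos(a),q[1]+.044*np.sin(a),z] for a in np.linspace(0,6.283,50)]
    cv2.polylines(im,[((proj(n,P)-[x0,y0])*4).astype(int)],True,cl,1)
  out.append(im)
cv2.imwrite('pics/ov4.png',np.hstack(out))
E
```

```text
5.85 [ 0.46259572 -0.27759107  0.35930704] [-3.1405889e+00 -4.1755553e-04  4.7101962e-01] 0.028017596925784784 [-0.88161059 -0.0121333  -0.81782494]
scene cap_orange [(array([ 0.4602, -0.2749,  0.1293]), 0.68)]
scene reader_port [(array([ 0.462 , -0.2819,  0.0994]), 0.57)]
side cap_orange [(array([ 0.4615, -0.2803,  0.132 ]), 0.77)]
side reader_port [(array([ 0.4642, -0.2794,  0.0988]), 0.79)]
```

View pics/ov4.png

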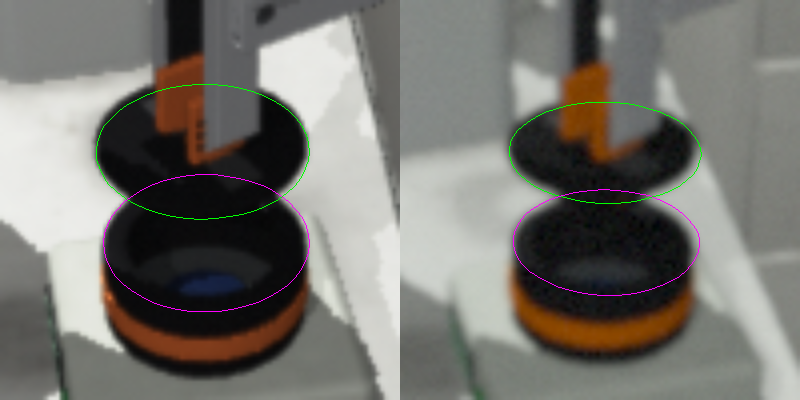

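Both views show the cap held level and centred over the mouth to about 2 mm: the disc and rim match their overlays. I'm lowering it now.

Emit:
play_rows(translation=[[0, 0.02, 0.2], [0, 0.02, 0.3], [0, 0, 0.25], [0, 0, 0.2], [0, 0, 0.1], [0, 0, 0.08], [0, 0, 0], [0, 0, 0]], twist=[[0, 0, 0], [0, 0, 0], [0, 0, 0], [0, 0, 0], [0, 0, 0], [0, 0, 0], [0, 0, 0], [0, 0, 0]], gripper=[-1, -1, -1, -1, -1, -1, -1, -1])

```text
time: 6.95
tool_pos: [0.4634, -0.2797, 0.3147]
ee_rot: [3.141, -0.0, 0.471]
wrist_force: [1.0, -0.4, -0.5]
width: 0.0277
finger_force: 29.8
```

Emit:
play_rows(translation=[[0, 0, 0.05], [0, 0, 0.03], [0, 0, 0.02], [0, 0, 0]], twist=[[0, 0, 0], [0, 0, 0], [0, 0, 0], [0, 0, 0]], gripper=[-1, -1, -1, -1])

```text
time: 7.35
tool_pos: [0.4633, -0.2797, 0.3104]
ee_rot: [3.141, -0.0, 0.471]
wrist_force: [0.2, 0.3, -1.4]
width: 0.0275
finger_force: 29.8
```

Emit:
play_rows(translation=[[0, 0, 0.03], [0, 0, 0.02], [0, 0, 0]], twist=[[0, 0, 0], [0, 0, 0], [0, 0, 0]], gripper=[-1, -1, -1])

```text
time: 7.65
tool_pos: [0.4632, -0.2796, 0.3104]
ee_rot: [3.14, -0.001, 0.471]
wrist_force: [-2.2, 1.4, 7.3]
width: 0.0277
finger_force: 29.8
```

Contact came at the expected home height (7 N), so I'm releasing.

Emit:
play_rows(translation=[[0, 0, 0], [0, 0, 0], [0, 0, 0], [0, 0, 0], [0, 0, 0], [0, 0, 0], [0, 0, 0], [0, 0, 0]], twist=[[0, 0, 0], [0, 0, 0], [0, 0, 0], [0, 0, 0], [0, 0, 0], [0, 0, 0], [0, 0, 0], [0, 0, 0]], gripper=[-0.3, -0.1, 0.1, 0.3, 0.5, 0.7, 0.8, 0.8])

```text
time: 8.45
tool_pos: [0.4632, -0.2797, 0.3077]
ee_rot: [-3.141, 0.0, 0.471]
wrist_force: [0.7, 0.6, -0.9]
width: 0.0834
finger_force: 0.0
```

Emit:
play_rows(translation=[[0, 0, -0.3], [0, 0, -0.6], [0, 0, -0.8], [0, 0, -0.8], [0, 0, -0.5], [0, 0, 0]], twist=[[0, 0, 0], [0, 0, 0], [0, 0, 0], [0, 0, 0], [0, 0, 0], [0, 0, 0]], gripper=[0.8, 0.8, 0.8, 0.8, 0.8, 0.8])

```text
time: 9.05
tool_pos: [0.4635, -0.2798, 0.4333]
ee_rot: [3.134, -0.004, 0.471]
wrist_force: [-0.2, -0.4, 0.5]
width: 0.0845
finger_force: 0.0
```

```bash
python3 - <<'E'
from h import *
o=robot.get_obs();print(o['time'],o['tool_pos'],o['width'],o['wrist_force'])
A=snap('scene','s5.png');B=snap('wrist','w5.png')
for c in('scene','wrist'):
  for n in('cap_orange','cap_blue'):print(c,n,[(np.round(r['centre'],4),round(r['score'],2)) for r in robot.spot_point(n,c)])
x,y=proj('scene',[[.4633,-.28,.12]])[0].astype(int)
a=cv2.resize(A[y-50:y+50,x-50:x+50,::-1],(400,400));P=[[.4635+.044*np.cos(t),-.2806+.044*np.sin(t),.104] for t in np.linspace(0,6.283,50)]
cv2.polylines(a,[((proj('scene',P)-[x-50,y-50])*4).astype(int)],True,(0,255,0),1)
cv2.imwrite('pics/f.png',np.hstack([a,cv2.resize(B[140:380,200:440,::-1],(400,400))]))
E
```

```text
9.05 [ 0.46345789 -0.27975643  0.4333333 ] 0.08447470543798385 [-0.17634082 -0.43531428  0.54650681]
scene cap_orange [(array([ 0.4609, -0.2753,  0.082 ]), 0.7)]
scene cap_blue [(array([ 0.4908, -0.4355,  0.0007]), 0.92)]
wrist cap_orange [(array([ 0.4599, -0.2763,  0.0801]), 0.65)]
wrist cap_blue [(array([ 0.4945, -0.4365, -0.0034]), 0.88)]
```

View pics/f.png

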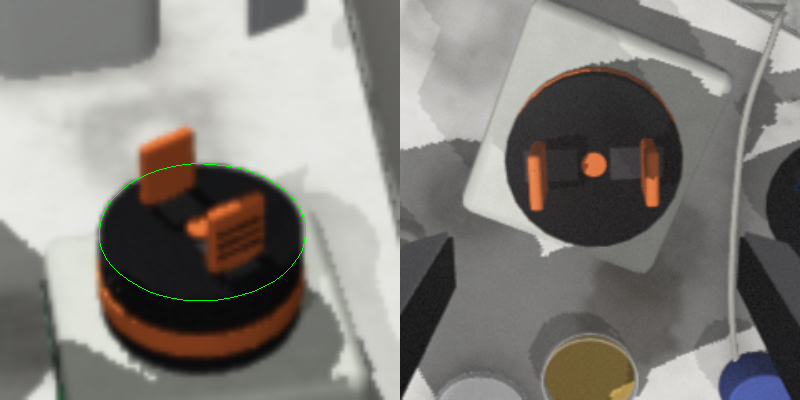

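The cap lies flat and centred on the barrel, matching the overlay. Its ears have sprung out, the gripper is clear and the blue cap hasn't moved.

```bash
python3 -c "
from bench import robot
print(robot.close_job())"
```

```text
the job is handed in; nothing more can be done
None
```

The orange cap is in the reader's lens well, flat on the rim with its tabs sprung out; the blue cap was left where it was, and the job is handed in (no verdict was returned).

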